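# Fit a new drive in the desktop computer

## Task

Lift the new drive (the smaller one) out of its packing tray and lay it flat in the empty plastic caddy on the desk, connector end towards the caddy's open end. Then pick up the loaded caddy (its pull loop is there to hold it by), lower it into the drive bay of the open computer and slide it under the steel bridge until it is fully home. Do not drop the drive or the caddy, do not tip the drive, and leave the other things on the desk where they are.

Things in the scene. Friction and masses are not known exactly. Their poses are not given: they have to be found in the camera images.
- drive_center (a point): Centre of the new drive: a flat aluminium slab 100 x 69.8 x 15 mm (x, y, z) with a paper label, about 0.19 kg, lying level in the moulded pulp packing tray. Its x axis points to the connector end, marked by a black strip 42 mm wide; z is up.
- drive_plug (a point): Middle of the drive's connector end face, 50 mm from drive_center along +x.
- tray: Moulded grey-beige pulp packing tray, fixed, 156 x 144 x 28 mm, origin under its centre, z up. Its cavity, 12 mm deep, holds the drive level with 1.5 mm play all round, underside 16 mm over the desk, top 31 mm. A finger trough 70 mm wide (along x), floor 4 mm over the desk, crosses it along y under the drive's middle; 33 mm free beside each long side of the drive.
- caddy_seat (a point): Where drive_center lies when the drive is seated in the caddy, x axes alike; 11.5 mm above the caddy's underside. The pocket's low walls reach 14 mm over the underside and lean outwards: 1.5 mm play all round at its floor, 3.5 mm at their top. No walls along the middle 56 mm of the long sides (x -28 to 28 mm), nor in the middle 45 mm of the open +x end.
- caddy_base (a point): Centre of the underside of the caddy's base plate. The caddy is a loose black plastic sled, 0.09 kg, lying on the desk: base plate 112 x 84 x 4 mm (x, y, z), open connector end at +x (56 mm ahead of this point), pull loop at -x, z up.
- caddy_loop (a point): Centre of the caddy's pull loop, 69 mm behind caddy_base (along -x) and 15.5 mm above the caddy's underside: a rectangular loop 30 mm wide (y), 29.5 mm long (x), standing from 3 to 28 mm over the underside. Grip it from above across its 30 mm width. The loaded caddy can be carried by it; its weight lies about 60 mm ahead of the loop.
- bay_home (a point): On the bay floor of the open computer, 3 mm over the desk: where caddy_base lies when the caddy is fully home against the end stops. x is the way the caddy slides in, y across the bay, z up. The computer is a fixed flat steel case, 240 x 250 mm, open at the top, walls 45 mm high, black plastic front at its -x side. The caddy slides freely, held by friction only.
- bay_bridge (a point): Middle of the near edge of the steel bridge over the bay, at its underside: 23 mm ahead of bay_home (+x), 24 mm over the bay floor (caddy with drive is 19 mm high). The bridge is 93 mm wide, 36 mm deep, 2 mm thick; a turned-up lip stands 7 mm out before it. Under it the sides guide the caddy with 1.5 mm play each side.
- bay_drop (a point): On the bay floor 48 mm behind bay_home (-x): with caddy_base here the caddy lies flat with its front end 8 mm short of the bridge's lip. Low rails 7 mm high stand 104 mm apart here; from 14 mm ahead of this point they narrow evenly to 87 mm at the cage sides, 57 mm ahead. The inside of the computer's front wall is 103 mm behind this point.
- big_drive: Bystander: a larger aluminium drive, 146 x 102 x 26 mm; origin under its centre.
- mug: Bystander: white mug, 80 mm across, 90 mm high; origin under its centre.
- bottle: Bystander: drinks bottle, 62 mm across, 190 mm high; origin under its centre.
- screwdriver: Bystander: screwdriver, 190 mm long, lying on the desk.
- adapter: Bystander: black power adapter, 104 x 46 x 30 mm; origin under its centre.
- glasses: Bystander: open spectacles, 120 mm wide, 135 mm deep, 40 mm high; origin on the desk under the nose bridge.
- memo_pad: Bystander: memo pad with a green cover, 150 x 106 x 12 mm; origin under its centre.

How it is judged:
On the way:
1. the drive lies seated in the caddy, let go, while the caddy is still out on the desk (z of drive_center in the frame of caddy_seat between -0.002 and 0.002 m and horizontal distance between drive_center and caddy_seat below 0.005 m and x of drive_plug in the frame of caddy_seat above 0.045 m and contact force between the fingers and drive below 0.2 N and height (world z) of caddy_base below 0.002 m and angle between caddy_base's own z axis and vertical below 0.05 rad and horizontal distance between caddy_base and bay_home above 0.12 m), for 0.2 s.
At the end, for the whole second after the job is handed in: The caddy lies flat on the bay floor, fully home: within 4 mm of the end stops, within 4 mm of the bay's middle line and 0.06 rad of its direction; the drive lies flat in the caddy within 5 mm of its seat, connector end towards the caddy's open end; both at rest (x of caddy_base in the frame of bay_home above -0.004 m and y of caddy_base in the frame of bay_home between -0.004 and 0.004 m and z of caddy_base in the frame of bay_home between -0.002 and 0.002 m and angle between the x axis of caddy_base and the x axis of bay_home, either way round below 0.06 rad and angle between caddy_base's own z axis and vertical below 0.05 rad and z of drive_center in the frame of caddy_seat between -0.002 and 0.002 m and horizontal distance between drive_center and caddy_seat below 0.005 m and x of drive_plug in the frame of caddy_seat above 0.045 m and linear speed of each of caddy, drive below 0.01 m/s); the robot touches nothing.
It fails at once if the drive or the caddy is let fall (faster than 0.5 m/s while neither is in the fingers: a drop of more than about 13 mm) (contact force between the fingers and drive below 0.1 N and contact force between the fingers and caddy below 0.1 N and linear speed of any of drive, caddy above 0.5 m/s).
It fails at once if the drive is tipped more than 0.5 rad (angle between drive_center's own z axis and vertical above 0.5 rad).
It fails at once if a bystander is moved more than 30 mm (distance of any of big_drive, mug, bottle, screwdriver, adapter, glasses, memo_pad from where it was at the start of the episode above 0.03 m).
It also fails if it takes over 51 s, if anything falls off the work surface, if the arm or the gripper's body presses on something with over 40 N, if the wrist force passes 120 N, or if a joint passes its speed limit or range.

## Robot

A 6-joint arm with a two-finger parallel gripper is mounted at the origin on the work surface. World frame = base frame: x ahead of the robot, y to its left, z up, the work surface at z = 0. Lengths are in m, angles in rad, forces in N, time in s.
With the tool pointing down it reaches from about 0.35 to 0.85 m from the base axis. Payload 8.1 kg.
Tool frame: the origin (TCP) lies midway between the tips of the shut fingers; the grasp point (between the pads) lies 19 mm behind it; z points along the fingers, y is the direction in which the jaws open and shut (so a half turn about z gives the same grasp; the last joint's range is limited). The gripper opens to 93 mm and grips with 3 to 60 N. Pads are 15 mm wide; open, the fingers measure 128 mm over their backs; the gripper's body (75 mm by 188 mm) begins 65 mm behind the grasp point.
Start: joints at [-1.215, 0.13, 1.488, -0, 1.523, -0.085], TCP at [0.256, -0.543, 0.219] pointing down, gripper open.
Joint ranges: [-2.96, 2.96], [-0.89, 2.26], [0.02, 2.5], [-1.34, 4.48], [0, 2.73], [-2.66, 2.66]. Speed limits (rad/s): [2.39, 2.39, 2.79, 3.14, 3.14, 3.14].

## Interface

Orientations are given as a rotation vector (axis times angle).
In Python, from plant import robot, optics, ticket gives the robot as it stands.
- The arm moves only by the tool send_rows, never from a script. Its argument "targets" is a list of rows, each a list of 3 entries, a list of its own where there are three numbers: the opening, from -1 (shut) to 1 (fully open), then the shift along the tool's x, y, z in mm, then the turn about the tool's z in rad. A call has 1 to 12 rows; each row shifts and turns the commanded pose from where the row before left it, along the tool's axes as they then stand; what a row does not reach is not made up. A row lasts 1/10 s, in which the tool goes at most 50 mm and 8.59 degrees, less where a joint would pass 70% of its speed; a pose out of reach is approached as far as the arm can. A call with a gripper value outside its range is refused whole. The fingers move at their own pace and stop on an object; "newtons" is the grip in N (left out, the last holds). Time passes only in rows, so rows that do not move let the fingers close. It gives the time, the measured TCP pose, the force and the opening at its end, in the units of the state.
- robot.read_state(): the state, without advancing time (a new reading comes with each control period).
- optics.read_camera(name): name is "scene" or "top" or "wrist"; returns a dict with "color" (400x640x3 uint8, red, green, blue), "K" (3x3 intrinsics, pixels), "k1" (the pictures are not rectified: a ray, as slopes to the right and down, at radius r is drawn at 1 + k1 r^2 times it, then the intrinsics apply), "position" and "orientation" of the camera in the world. Camera axes: x right, y up, looking along -z (the intrinsics and any distortion apply to the point x, -y, -z); pixel columns grow to the right and rows downward; lengths in m; the calibration is good to about 2 mm. A picture is of the moment at which its call begins. There is no depth.
- ticket.close_job(): hands the job in, once; it reports no verdict.
Trained networks look in the newest picture that a camera, given by its name, has taken for a name from the list of things; names that differ only in an ending like _2 or _b are one class to them, and where a whole thing is asked for, a point or a joint stands for the part that bears it (a point fixed in the world has none). Each returns a list of dicts, best first, with "confidence" (0 to 1); they miss things now and then, are a little off and sometimes report something else, mostly with a low value. They report only what shows in the picture. A call takes as long as a camera call.
- optics.cut_out(camera, name): "region" (400x640 bool, what is visible of it) and "point" ([column, row] in pixels, amid what is visible of it).
The state is a dict: "t": time; "q": joint angles; "dq": joint speeds; "joint_torque": joint torques, N m; "tool_pos": TCP position; "orientation": TCP orientation; "force": force on the tool from outside, world axes, zero at the start; "wrist_torque": the same for the moment, N m; "opening": finger opening in m.
Only numpy, scipy, OpenCV 4.12 (cv2) and the standard library are available. Lean on these libraries where they do the work, as an engineer would, in place of code of your own. Each camera call takes 0.05 s, during which the arm holds its last target.

## Working session

There is one attempt and no reset: what is moved stays moved. The work goes in short steps, Python scripts to look and compute and a tool call to move; the robot and the scene stay as the last step left them, time stands still between calls to the robot, and variables do not carry over. Pictures are saved under pics/ and viewed, and the job is handed in when it is done.

Besides the shell and the picture viewer there is one more tool, called after "Emit:" by a JSON object that holds its "op" and its "data", one argument or row to a line. send_rows: Moves the arm, as the interface text tells. Its arguments: {"type":"object","properties":{"targets":{"type":"array","items":{"type":"array"}},"newtons":{"type":"number"}},"required":["targets"]}

```bash
ls; mkdir -p pics; cat > h.py <<'E'
import numpy as np,cv2
from plant import robot,optics,ticket
from scipy.spatial.transform import Rotation as R
def Rm(o):
    o=np.array(o,float)
    return o if o.shape==(3,3) else (R.from_rotvec(o).as_matrix() if o.size==3 else R.from_quat(o).as_matrix())
def snap(name,fn=None):
    c=optics.read_camera(name)
    if fn: cv2.imwrite('pics/'+fn,c['color'][:,:,::-1])
    return c
def und(c,px):
    K=np.array(c['K'],float); p=np.array(px,float).reshape(-1,1,2)
    return cv2.undistortPoints(p,K,np.array([c['k1'],0,0,0,0],float),).reshape(-1,2)
def toz(c,px,z):
    u=und(c,px); d=np.c_[u[:,0],-u[:,1],-np.ones(len(u))]@Rm(c['orientation']).T
    o=np.array(c['position']); s=(z-o[2])/d[:,2]
    return o+d*s[:,None]
def proj(c,P):
    P=np.array(P,float).reshape(-1,3); q=(P-np.array(c['position']))@Rm(c['orientation'])
    q=q*[1,-1,-1]
    return cv2.projectPoints(q.reshape(-1,1,3),np.zeros(3),np.zeros(3),np.array(c['K'],float),np.array([c['k1'],0,0,0,0],float))[0].reshape(-1,2)
E
python3 - <<'E'
from h import *
print(robot.read_state())
for n in ['top','scene','wrist']:
    c=snap(n,n+'0.png'); print(n,c['K'],c['k1'],c['position'],c['orientation'])
    for o in ['drive_center','drive_plug','tray','caddy_seat','caddy_base','caddy_loop','bay_home','bay_bridge','bay_drop','big_drive','mug','bottle','screwdriver','adapter','glasses','memo_pad']:
        try:
            r=optics.cut_out(n,o)
            print(o,[(np.round(x['confidence'],2),np.round(x['point']),int(x['region'].sum())) for x in r[:2]])
        except Exception as e: print(o,e)
E
```

```text
pics
{'t': 0.0, 'q': array([-1.21538994e+00,  1.31137885e-01,  1.48927616e+00, -1.41173221e-05,
        1.52300698e+00, -8.54225392e-02]), 'dq': array([-1.57522718e-03,  5.41424547e-04, -2.98330626e-04,  1.48791915e-05,
       -1.30436322e-03, -5.96546257e-04]), 'joint_torque': array([ 3.06842790e-03, -5.59850693e+01, -4.91750371e+01,  7.72718084e-02,
        3.56872589e-02, -1.35729683e-04]), 'tool_pos': array([ 0.255817  , -0.5420994 ,  0.21760308]), 'orientation': array([-3.06382153e+00, -6.86464573e-01,  4.08232739e-04]), 'force': array([ 0.67937548, -1.1870562 ,  0.59614246]), 'wrist_torque': array([ 0.01469752, -0.02254142, -0.0042445 ]), 'opening': 0.09297995485130885}
top [[406.84793021   0.         317.44366024]
 [  0.         406.84793021 197.14038897]
 [  0.           0.           1.        ]] -0.008917536415282704 [0.47132398 0.06328353 1.16213479] [ 0.04943713 -0.03648715 -1.59650915]
drive_center [(np.float64(0.78), array([238., 194.]), 938)]
drive_plug [(np.float64(0.79), array([238., 194.]), 928), (np.float64(0.53), array([501., 195.]), 911)]
tray [(np.float64(0.8), a
[... 2134 characters left out ...]
, 119.]), 136)]
adapter [(np.float64(0.78), array([464., 272.]), 822), (np.float64(0.74), array([270., 172.]), 4711)]
glasses [(np.float64(0.79), array([271., 245.]), 262)]
memo_pad [(np.float64(0.95), array([430., 228.]), 1681)]
wrist [[340.96723387   0.         315.04343846]
 [  0.         340.96723387 199.46406276]
 [  0.           0.           1.        ]] -0.0684240072623488 [ 0.32050947 -0.51192498  0.38502522] [-0.2309958   0.14692556 -1.12392676]
drive_center []
drive_plug []
tray []
caddy_seat []
caddy_base []
caddy_loop []
bay_home []
bay_bridge []
bay_drop []
big_drive []
mug []
bottle []
screwdriver [(np.float64(0.65), array([175.,   7.]), 1432)]
adapter []
glasses []
memo_pad []
```

```bash
python3 - <<'E'
import cv2
a=cv2.imread('pics/top0.png')[60:330,110:540]
cv2.imwrite('pics/top0z.png',cv2.resize(a[90:190,70:370],None,fx=2.66,fy=2.66,interpolation=cv2.INTER_CUBIC))
E
```

```text
(no output)
```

View pics/top0.png

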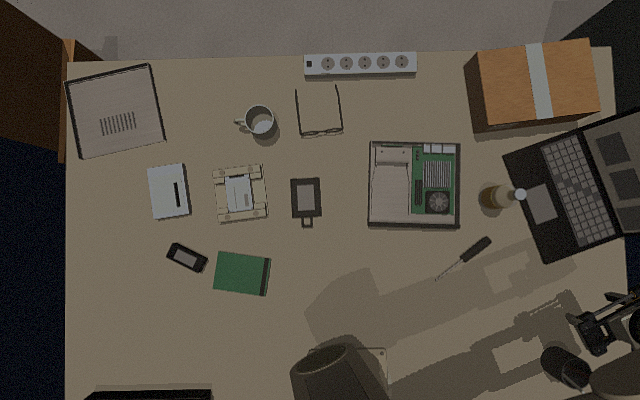

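View pics/scene0.png

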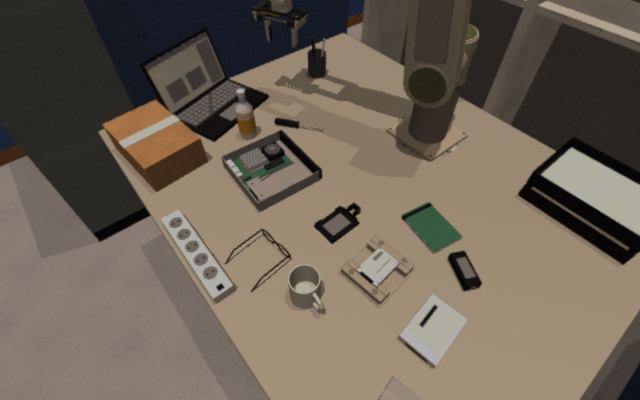

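View pics/wrist0.png

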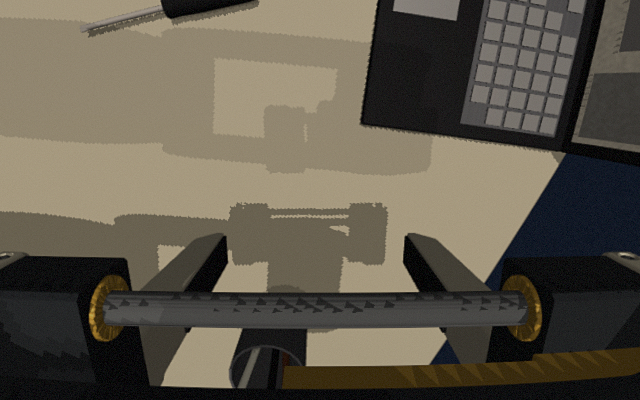

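```bash
python3 - <<'E'
import cv2
a=cv2.imread('pics/top0.png')
f=lambda r0,r1,c0,c1,k:cv2.resize(a[r0:r1,c0:c1],None,fx=k,fy=k,interpolation=cv2.INTER_CUBIC)
cv2.imwrite('pics/z1.png',cv2.convertScaleAbs(f(155,235,205,335,6),alpha=1.5))
cv2.imwrite('pics/z2.png',cv2.convertScaleAbs(f(135,235,360,470,6),alpha=1.5))
E
```

```text
(no output)
```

View pics/z1.png

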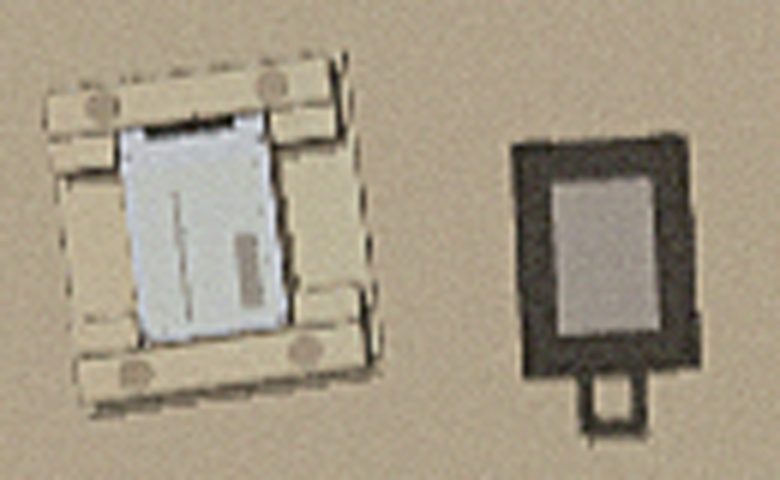

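View pics/z2.png

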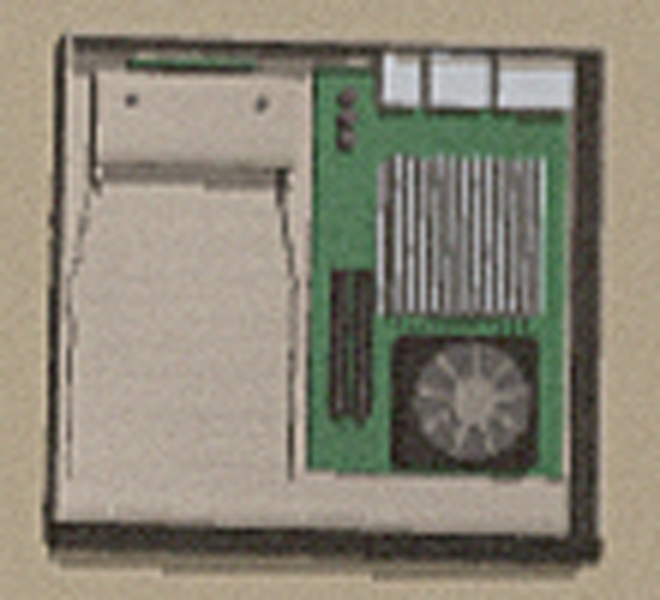

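```bash
cat >> h.py <<'E'
from scipy.optimize import minimize
def rectpts(p,L,W,z,n=15):
    x,y,a=p; t=np.linspace(-1,1,n)
    P=np.r_[np.c_[t*L/2,0*t+W/2],np.c_[t*L/2,0*t-W/2],np.c_[0*t+L/2,t*W/2],np.c_[0*t-L/2,t*W/2]]
    c,s=np.cos(a),np.sin(a)
    return np.c_[P@np.array([[c,s],[-s,c]])+[x,y],np.full(len(P),z)]
def tcp():
    s=robot.read_state(); return s['tool_pos'],Rm(s['orientation']),s
E
python3 - <<'E'
from h import *
c=snap('top')
def rect(mask,z):
    cn=max(cv2.findContours(mask.astype(np.uint8),0,2)[0],key=cv2.contourArea)
    b=cv2.boxPoints(cv2.minAreaRect(cn)); P=toz(c,b,z)
    e=[np.linalg.norm(P[1]-P[0]),np.linalg.norm(P[2]-P[1])]
    d=P[1]-P[0] if e[0]>e[1] else P[2]-P[1]
    if d[0]<0:d=-d
    return P[:,:2].mean(0).round(4),np.round(e,4),np.arctan2(d[1],d[0]).round(4),P[:,:2].round(3).tolist()
for n,z in [('drive_center',.031),('tray',.028),('caddy_base',.004),('bay_home',.045)]:
    r=optics.cut_out('top',n)[0]; print(n,r['confidence'],rect(r['region'],z))
# bay from pixels z2 (6x, off 360,135)
px=lambda u,v:(360+u/6,135+v/6)
print('cage near edge corners L,R', toz(c,[px(97,185),px(287,187)],.03))
print('rails end L,R', toz(c,[px(70,478),px(292,480)],.008))
print('front wall', toz(c,[px(52,535),px(600,550),px(66,40),px(600,50)],.045))
g=lambda u,v:(205+u/6,155+v/6)
print('drive corners',toz(c,[g(119,130),g(266,115),g(288,328),g(144,343)],.031))
print('caddy corners',toz(c,[g(513,145),g(687,135),g(700,370),g(524,380)],.004), toz(c,[g(583,436),g(645,436),g(613,405)],.02))
E
```

```text
drive_center 0.91 (array([0.5513, 0.2909]), array([0.0695, 0.0991]), np.float64(0.0542), [[0.599, 0.328], [0.602, 0.259], [0.503, 0.254], [0.5, 0.323]])
tray 0.68 (array([0.5486, 0.289 ]), array([0.1462, 0.1544]), np.float64(0.1163), [[0.617, 0.371], [0.633, 0.226], [0.48, 0.208], [0.464, 0.352]])
caddy_base 0.82 (array([0.5192, 0.1062]), array([0.087 , 0.1431]), np.float64(0.0475), [[0.589, 0.153], [0.593, 0.066], [0.45, 0.059], [0.446, 0.146]])
bay_home 0.57 (array([ 0.5621, -0.1962]), array([0.245 , 0.2574]), np.float64(1.5175), [[0.447, -0.061], [0.691, -0.076], [0.677, -0.333], [0.433, -0.315]])
cage near edge corners L,R [[ 0.61650262 -0.09460809  0.03      ]
 [ 0.61319376 -0.18296295  0.03      ]]
rails end L,R [[ 0.48067677 -0.08025133  0.008     ]
 [ 0.47699877 -0.18481763  0.008     ]]
front wall [[ 0.45461962 -0.06658902  0.045     ]
 [ 0.44129313 -0.31582992  0.045     ]
 [ 0.68221483 -0.08052091  0.045     ]
 [ 0.67091923 -0.32619553  0.045     ]]
drive corners [[0.59737414 0.32944395 0.031     ]
 [0.60254128 0.2606255  0.031     ]
 [0.50297437 0.25206293 0.031     ]
 [0.4977554  0.31914578 0.031     ]]
caddy corners [[0.58812336 0.14767223 0.004     ]
 [0.59068063 0.06464712 0.004     ]
 [0.47873225 0.06141682 0.004     ]
 [0.47616281 0.14495087 0.004     ]] [[0.44927813 0.11685947 0.02      ]
 [0.4485343  0.08791866 0.02      ]
 [0.46335874 0.10249923 0.02      ]]
```

```bash
python3 - <<'E'
from h import *
c=snap('wrist'); p,M,s=tcp()
print(M.round(3)); print('cam in tool',(M.T@(np.array(c['position'])-p)).round(4)); print((M.T@Rm(c['orientation'])).round(3))
E
```

```text
[[ 0.904  0.427 -0.   ]
 [ 0.427 -0.904 -0.   ]
 [-0.    -0.    -1.   ]]
cam in tool [ 0.0715 -0.0003 -0.1664]
[[-0.001  0.967  0.257]
 [ 1.     0.     0.   ]
 [ 0.     0.257 -0.967]]
```

Emit:
{"op": "send_rows", "data": {
  "targets": [
    [1,[0,0,-10],0.12],
    [1,[0,0,-10],0.12],
    [1,[0,0,-10],0.12],
    [1,[0,0,0],0.12],
    [1,[19,-34.5,0],0],
    [1,[19,-34.5,0],0],
    [1,[19,-34.5,0],0],
    [1,[19,-34.5,0],0],
    [1,[19,-34.5,0],0],
    [1,[19,-34.5,0],0]
  ],
  "newtons": 40
}}

```text
t: 3.85
tool_pos: [0.3786, -0.3389, 0.2488]
orientation: [3.141, -0.062, 0.001]
force: [0.7, 1.0, -0.9]
opening: 0.0933
```

Emit:
{"op": "send_rows", "data": {
  "targets": [
    [1,[19,-34.5,0],0],
    [1,[19,-34.5,0],0],
    [1,[19,-34.5,0],0],
    [1,[19,-34.5,0],0],
    [1,[19,-34.5,0],0],
    [1,[19,-34.5,0],0],
    [1,[0,0,0],0],
    [1,[0,0,0],0]
  ]
}}

```text
t: 4.65
tool_pos: [0.5002, -0.1373, 0.2486]
orientation: [3.141, -0.058, -0.0]
force: [0.2, -0.9, -0.1]
opening: 0.093
```

```bash
python3 - <<'E'
from h import *
c=snap('wrist','w1.png'); p,M,s=tcp(); print(p,np.arctan2(M[1,0],M[0,0]),s['t'],s['q'].round(2),M[:,2].round(4))
np.savez('w1.npz',**{k:c[k] for k in c})
E
```

```text
[ 0.49983555 -0.13814862  0.24857527] -0.038445937662209925 4.7 [-0.37 -0.1   1.67 -0.    1.58  1.24] [-4.e-04 -4.e-04 -1.e+00]
```

View pics/w1.png

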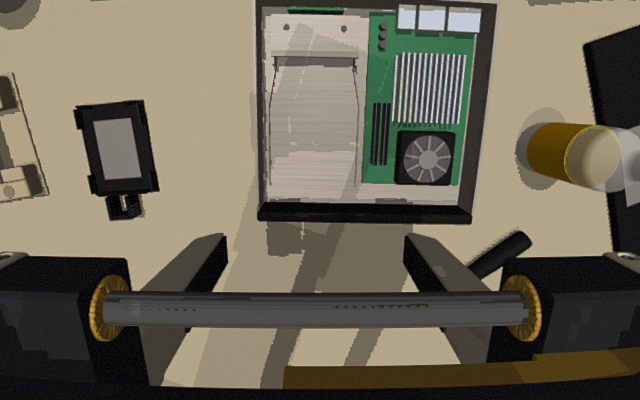

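```bash
python3 - <<'E'
import cv2
a=cv2.imread('pics/w1.png')
f=lambda r0,r1,c0,c1,k:cv2.resize(a[r0:r1,c0:c1],None,fx=k,fy=k,interpolation=cv2.INTER_CUBIC)
cv2.imwrite('pics/z3.png',cv2.convertScaleAbs(f(0,115,250,380,5),alpha=1.5))
cv2.imwrite('pics/z5.png',cv2.convertScaleAbs(f(110,225,250,380,5),alpha=1.5))
cv2.imwrite('pics/z4.png',cv2.convertScaleAbs(f(90,225,65,170,4.4),alpha=2.2))
E
```

```text
(no output)
```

View pics/z3.png

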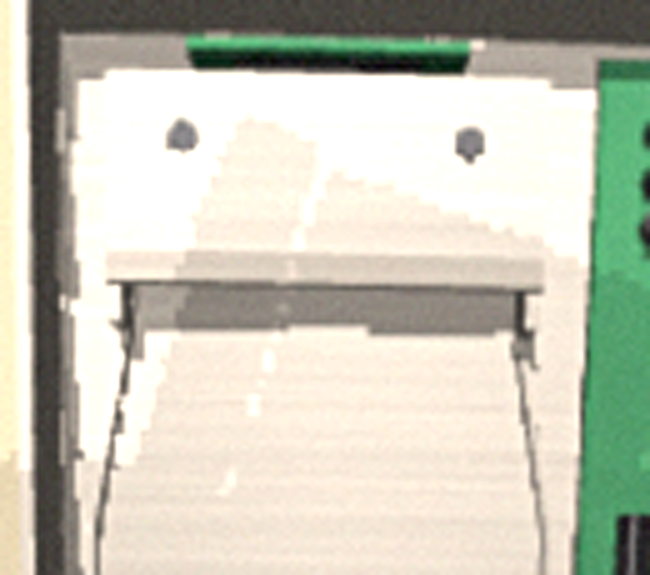

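View pics/z5.png

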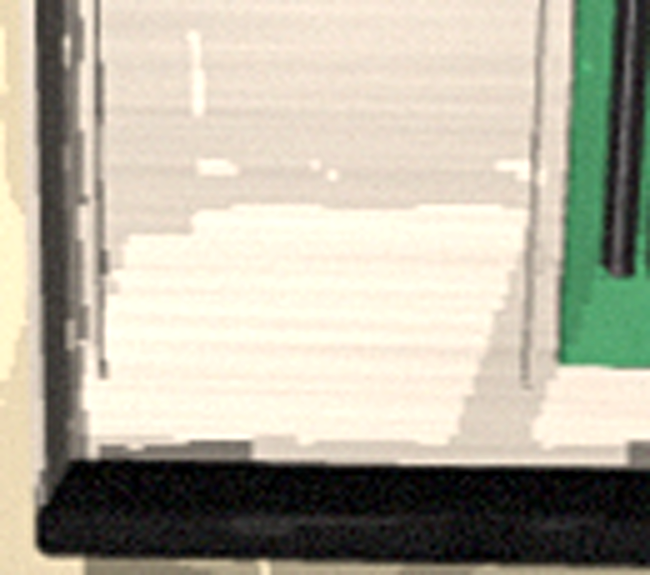

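View pics/z4.png

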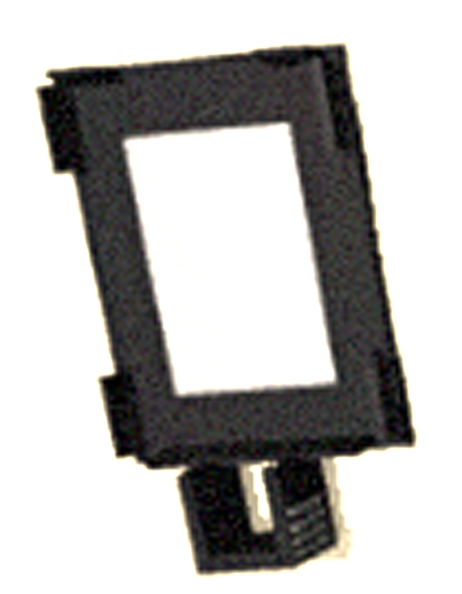

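```bash
python3 - <<'E'
from h import *
c=dict(np.load('w1.npz'))
a=lambda u,v:(250+u/5,v/5); b=lambda u,v:(250+u/5,110+v/5); d=lambda u,v:(65+u/4.4,90+v/4.4)
def show(n,pts,z):
    P=toz(c,pts,z); print(n,P[:,:2].round(4).tolist(),'mid',P[:,:2].mean(0).round(4))
    dd=P[1]-P[0]; print('   len',np.linalg.norm(dd).round(4),'yaw', (np.arctan2(dd[1],dd[0])+np.pi/2).round(4) if abs(dd[1])>abs(dd[0]) else np.arctan2(dd[1],dd[0]).round(4))
show('rail rear',[b(101,375),b(527,385)],.006)
show('rail mid z5',[b(97,20),b(543,20)],.006)
show('rail kink',[a(98,545),a(543,545)],.006)
show('lip low edge',[a(108,283),a(545,291)],.027)
show('lip up edge',[a(108,253),a(545,260)],.034)
show('cage sides',[a(128,290),a(522,295)],.027)
show('screws',[a(183,135),a(470,143)],.029)
show('front wall top inner',[b(80,462),b(650,468)],.045)
show('case left wall top',[b(40,540),a(30,10)],.045)
show('caddy window L',[d(172,396),d(124,138)],.004)
show('caddy window R',[d(339,383),d(291,122)],.004)
show('caddy window top',[d(124,138),d(291,122)],.004)
show('caddy right edge',[d(413,445),d(345,45)],.002)
show('caddy pad left base edge',[d(122,378),d(80,175)],.002)
show('caddy front edge',[d(40,75),d(345,45)],.003)
show('loop top rear',[d(200,572),d(285,572)],.020)
# joint: grid
E
```

```text
rail rear [[0.4832, -0.081], [0.4768, -0.1856]] mid [ 0.48   -0.1333]
   len 0.1048 yaw -0.0615
rail mid z5 [[0.5681, -0.0859], [0.5642, -0.1901]] mid [ 0.5662 -0.138 ]
   len 0.1043 yaw -0.0376
rail kink [[0.5738, -0.0865], [0.5699, -0.1902]] mid [ 0.5719 -0.1383]
   len 0.1038 yaw -0.0376
lip low edge [[0.6285, -0.095], [0.6234, -0.1886]] mid [ 0.6259 -0.1418]
   len 0.0938 yaw -0.055
lip up edge [[0.6335, -0.0961], [0.6287, -0.1878]] mid [ 0.6311 -0.142 ]
   len 0.0918 yaw -0.0528
cage sides [[0.6269, -0.0992], [0.6227, -0.1836]] mid [ 0.6248 -0.1414]
   len 0.0846 yaw -0.0497
screws [[0.6572, -0.1128], [0.6534, -0.173]] mid [ 0.6553 -0.1429]
   len 0.0603 yaw -0.0639
front wall top inner [[0.4718, -0.0804], [0.4656, -0.2089]] mid [ 0.4687 -0.1446]
   len 0.1286 yaw -0.0484
case left wall top [[0.4537, -0.0699], [0.6786, -0.0846]] mid [ 0.5662 -0.0772]
   len 0.2254 yaw -0.0657
caddy window L [[0.4977, 0.1301], [0.5705, 0.1305]] mid [0.5341 0.1303]
   len 0.0729 yaw 0.0064
caddy window R [[0.4993, 0.0795], [0.572, 0.0815]] mid [0.5357 0.0805]
   len 0.0728 yaw 0.0288
caddy window top [[0.5705, 0.1305], [0.572, 0.0815]] mid [0.5713 0.106 ]
   len 0.049 yaw 0.0302
caddy right edge [[0.48, 0.0615], [0.5915, 0.0642]] mid [0.5357 0.0629]
   len 0.1115 yaw 0.0241
caddy pad left base edge [[0.5032, 0.1457], [0.5612, 0.1469]] mid [0.5322 0.1463]
   len 0.058 yaw 0.0211
caddy front edge [[0.589, 0.1528], [0.5914, 0.0637]] mid [0.5902 0.1083]
   len 0.0891 yaw 0.0271
loop top rear [[0.4495, 0.1214], [0.4487, 0.0961]] mid [0.4491 0.1087]
   len 0.0254 yaw -0.0321
```

Emit:
{"op": "send_rows", "data": {
  "targets": [
    [1,[0,-10,8],-0.064],
    [1,[-1.5,-39,8],0],
    [1,[-1.5,-39,8],0],
    [1,[-1.5,-39,8],0],
    [1,[-1.5,-39,8],0],
    [1,[-1.5,-39,8],0],
    [1,[-1.5,-38,0],0],
    [1,[0,0,0],0],
    [1,[0,0,0],0]
  ]
}}

```text
t: 5.6
tool_pos: [0.4857, 0.104, 0.2007]
orientation: [3.141, 0.039, 0.0]
force: [0.5, -1.8, 1.6]
opening: 0.0933
```

```bash
python3 - <<'E'
from h import *
c=snap('wrist','w2.png'); p,M,s=tcp(); print(p,np.arctan2(M[1,0],M[0,0]),s['t'],s['q'].round(2),M[:,2].round(4))
np.savez('w2.npz',**{k:c[k] for k in c},p=p,M=M)
E
```

```text
[0.48588357 0.10336112 0.20076809] 0.023898276817175608 5.65 [ 0.11 -0.14  1.79 -0.    1.49  1.65] [ 3.e-04 -7.e-04 -1.e+00]
```

View pics/w2.png

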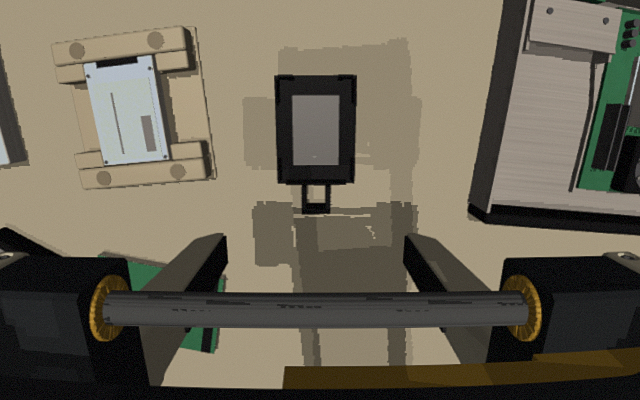

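Emit:
{"op": "send_rows", "data": {
  "targets": [
    [1,[0,-10,0],-0.055],
    [1,[2,-38,0],0],
    [1,[2,-38,0],0],
    [1,[2,-38,0],0],
    [1,[2,-38,0],0],
    [1,[2,-20,0],0],
    [1,[0,0,0],0],
    [1,[0,0,0],0]
  ]
}}

```text
t: 6.45
tool_pos: [0.4824, 0.2854, 0.2006]
orientation: [3.138, 0.123, -0.0]
force: [-0.1, -0.4, 0.5]
opening: 0.0927
```

```bash
python3 - <<'E'
from h import *
c=snap('wrist','w3.png'); p,M,s=tcp(); print(p,np.arctan2(M[1,0],M[0,0]),s['t'],s['q'].round(2),M[:,2].round(4))
np.savez('w3.npz',**{k:c[k] for k in c},p=p,M=M)
E
```

```text
[0.48239442 0.28516445 0.20058182] 0.07796773503207849 6.5 [ 0.44  0.03  1.62 -0.    1.49  1.94] [-0.e+00 -8.e-04 -1.e+00]
```

View pics/w3.png

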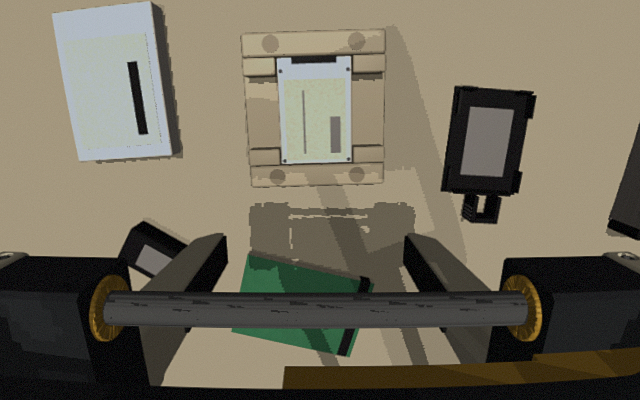

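```bash
python3 - <<'E'
from h import *
a=cv2.imread('pics/w3.png'); b=cv2.imread('pics/w2.png')
f=lambda a,r0,r1,c0,c1,k:cv2.resize(a[r0:r1,c0:c1],None,fx=k,fy=k,interpolation=cv2.INTER_CUBIC)
cv2.imwrite('pics/z6.png',cv2.convertScaleAbs(f(a,45,175,265,365,4.5),alpha=1.2))
cv2.imwrite('pics/z7.png',cv2.convertScaleAbs(f(b,65,220,265,365,3.8),alpha=2))
for n in ['drive_center','caddy_base']:
  for r in optics.cut_out('wrist',n)[:1]:
    cn=max(cv2.findContours(r['region'].astype(np.uint8),0,2)[0],key=cv2.contourArea)
    print(n,r['confidence'],cv2.boxPoints(cv2.minAreaRect(cn)).round(1).tolist())
E
```

```text
drive_center 0.98 [[274.8999938964844, 57.099998474121094], [350.3999938964844, 54.29999923706055], [354.5, 161.3000030517578], [278.8999938964844, 164.1999969482422]]
caddy_base 0.81 [[436.0, 218.10000610351562], [454.8999938964844, 80.69999694824219], [536.4000244140625, 91.9000015258789], [517.5999755859375, 229.1999969482422]]
```

View pics/z6.png

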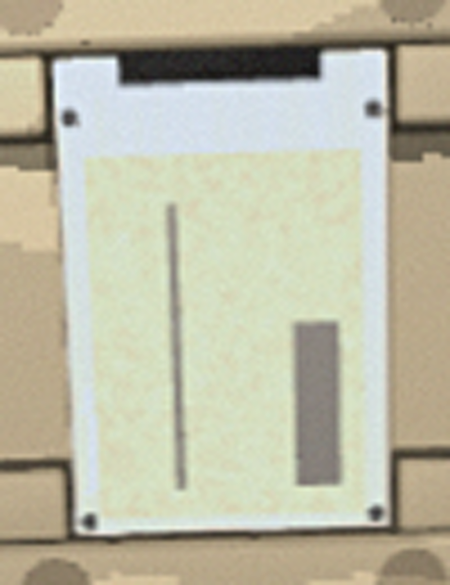

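View pics/z7.png

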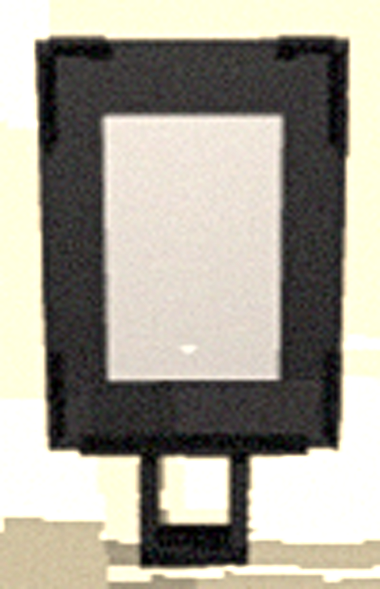

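```bash
cat > fit.py <<'E'
from h import *
from scipy.optimize import least_squares
def fitpose(c,pts,model,x0):
    # model: local xyz points (z world) ; fit x,y,yaw to pixel
    m=np.array(model,float); pts=np.array(pts,float)
    def P(v):
        cs,s=np.cos(v[2]),np.sin(v[2])
        return np.c_[v[0]+cs*m[:,0]-s*m[:,1], v[1]+s*m[:,0]+cs*m[:,1], m[:,2]]
    r=least_squares(lambda v:(proj(c,P(v))-pts).ravel(),x0,x_scale=[.01,.01,.05])
    return r.x, r.fun.reshape(-1,2)
E
python3 - <<'E'
from fit import *
c3=dict(np.load('w3.npz'));c2=dict(np.load('w2.npz'))
g=lambda u,v:(265+u/4.5,45+v/4.5); k=lambda u,v:(265+u/3.8,65+v/3.8)
print('drive',*fitpose(c3,[g(53,60),g(385,47),g(390,525),g(75,535)],[[.05,.0349,.031],[.05,-.0349,.031],[-.05,-.0349,.031],[-.05,.0349,.031]],[.55,.29,.08]))
def loc(c,pts,z): 
    P=toz(c,pts,z); M=c['M'];
    return ((P-c['p'])@M).round(4)
P=toz(c2,[k(103,115),k(283,115),k(281,380),k(108,381)],.004); print('win',P.round(4).tolist(),P.mean(0))
P=toz(c2,[k(45,240),k(342,240)],.003); print('sides',P.round(4).tolist(),P.mean(0))
P=toz(c2,[k(45,330),k(340,330)],.003); print('sides',P.round(4).tolist(),P.mean(0))
P=toz(c2,[k(36,40),k(349,40)],.014); print('front wall top',P.round(4).tolist(),P.mean(0))
P=toz(c2,[k(36,40),k(349,40)],.0); print('front wall bot',P.round(4).tolist(),P.mean(0))
P=toz(c2,[k(140,565),k(247,563)],.028); print('loop rear z28',P.round(4).tolist(),P.mean(0))
P=toz(c2,[k(140,565),k(247,563)],.003); print('loop rear z3',P.round(4).tolist(),P.mean(0))
E
```

```text
drive [0.55152722 0.2911101  0.10903412] [[-0.79694531 -0.5301118 ]
 [ 0.57911005 -0.1057986 ]
 [ 0.25047592  0.40765736]
 [-0.02212593  0.34966847]]
win [[0.5705, 0.1301, 0.004], [0.5717, 0.0815, 0.004], [0.4995, 0.0791, 0.004], [0.498, 0.128, 0.004]] [0.53495199 0.10467074 0.004     ]
sides [[0.5368, 0.1459, 0.003], [0.5388, 0.0638, 0.003]] [0.53783312 0.10481211 0.003     ]
sides [[0.5119, 0.1459, 0.003], [0.5139, 0.063, 0.003]] [0.51292524 0.10446683 0.003     ]
front wall top [[0.5887, 0.147, 0.014], [0.5907, 0.0658, 0.014]] [0.58970645 0.10640422 0.014     ]
front wall bot [[0.59, 0.1486, 0.0], [0.592, 0.0642, 0.0]] [0.59100457 0.10641032 0.        ]
loop rear z28 [[0.4513, 0.1174, 0.028], [0.4526, 0.0881, 0.028]] [0.45195321 0.10271928 0.028     ]
loop rear z3 [[0.4435, 0.1182, 0.003], [0.4449, 0.0867, 0.003]] [0.44421181 0.10245897 0.003     ]
```

Emit:
{"op": "send_rows", "data": {
  "targets": [
    [1,[23,0.5,10],-0.031],
    [1,[23,0.5,30],0],
    [1,[23.3,0.7,40],0],
    [1,[0,0,40],0],
    [1,[0,0,30],0],
    [1,[0,0,0],0],
    [1,[0,0,0],0]
  ]
}}

```text
t: 7.3
tool_pos: [0.5509, 0.2913, 0.051]
orientation: [3.136, 0.172, -0.001]
force: [0.1, -0.6, 1.3]
opening: 0.0932
```

```bash
python3 - <<'E'
from h import *
c=snap('wrist','w4.png'); p,M,s=tcp(); print(p,np.arctan2(M[1,0],M[0,0]),s['t'],s['q'].round(2),M[:,2].round(4),s['force'])
d=np.array([.5515,.2911,.0175])-p; print((d@M*1000).round(1))
E
```

```text
[0.55205333 0.29211557 0.05271492] 0.11004676897791826 7.35 [ 0.4   0.33  1.58 -0.    1.24  1.87] [ 2.1e-03  8.0e-04 -1.0e+00] [0.7925065  0.54285114 1.28145573]
[-0.7  1.  35.2]
```

View pics/w4.png

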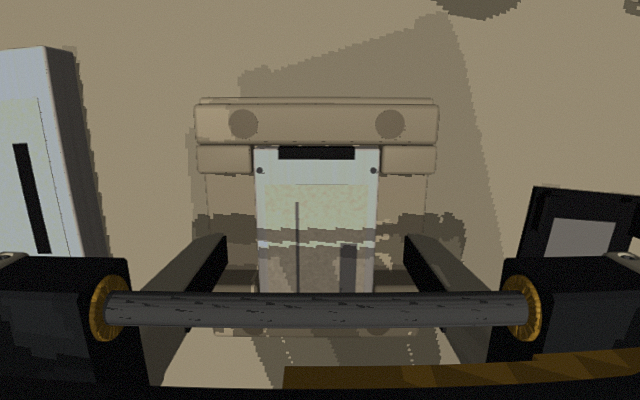

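Emit:
{"op": "send_rows", "data": {
  "targets": [
    [1,[0,0.3,12],0],
    [1,[0,0,12],0],
    [1,[0,0,8.5],0],
    [1,[0,0,0],0],
    [-1,[0,0,0],0],
    [-1,[0,0,0],0],
    [-1,[0,0,0],0],
    [-1,[0,0,0],0],
    [-1,[0,0,0],0]
  ],
  "newtons": 40
}}

```text
t: 8.25
tool_pos: [0.5513, 0.2921, 0.0187]
orientation: [-3.137, -0.174, -0.001]
force: [0.4, -1.2, 2.3]
opening: 0.0691
```

Emit:
{"op": "send_rows", "data": {
  "targets": [
    [-1,[0,0,0],0],
    [-1,[0,0,0],0]
  ]
}}

```text
t: 8.45
tool_pos: [0.5512, 0.2921, 0.0187]
orientation: [-3.137, -0.174, -0.001]
force: [-0.1, -1.2, 3.5]
opening: 0.0692
```

Emit:
{"op": "send_rows", "data": {
  "targets": [
    [-1,[0,0,-4],0],
    [-1,[0,0,-8],0],
    [-1,[0,0,-12],0],
    [-1,[0,0,-16],0],
    [-1,[0,0,-20],0],
    [-1,[0,0,-10],0],
    [-1,[0,0,0],0],
    [-1,[0,0,0],0]
  ]
}}

```text
t: 9.25
tool_pos: [0.5509, 0.2921, 0.0883]
orientation: [-3.137, -0.174, -0.001]
force: [-0.1, -0.0, -2.4]
opening: 0.069
```

```bash
python3 - <<'E'
from h import *
c=snap('wrist','w5.png'); p,M,s=tcp(); print(p,np.arctan2(M[1,0],M[0,0]),s['t'],s['opening'],M[:,2].round(4),s['force'])
np.savez('w5.npz',**{k:c[k] for k in c},p=p,M=M)
snap('scene','s5.png')
E
```

```text
[0.55032704 0.29180085 0.08743573] 0.11083006641554317 9.3 0.069239905917811 [-1.e-03 -4.e-04 -1.e+00] [-0.94400094  0.00413087 -2.86440927]
```

View pics/w5.png

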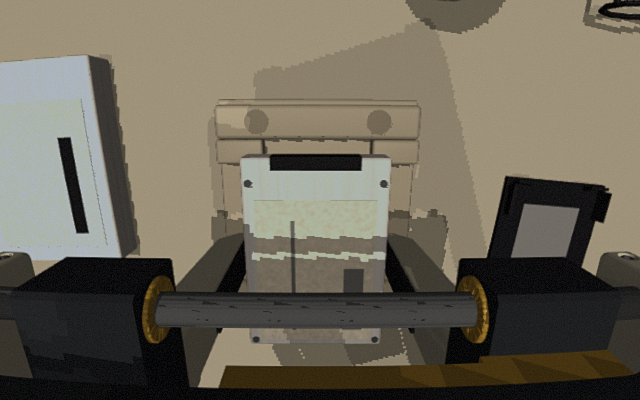

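View pics/s5.png

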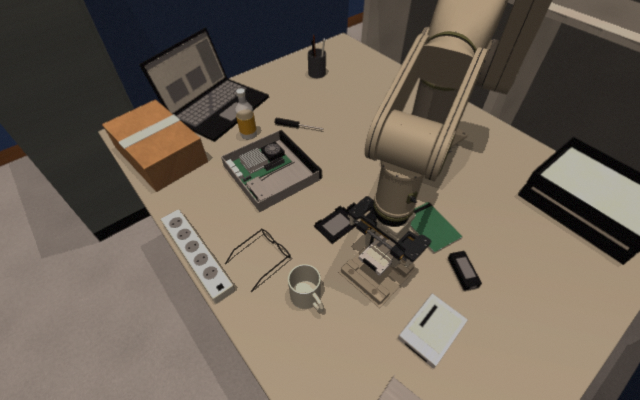

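```bash
python3 - <<'E'
from fit import *
c=dict(np.load('w5.npz'));p=c['p'];
a=cv2.imread('pics/w5.png')
cv2.imwrite('pics/z8.png',cv2.convertScaleAbs(cv2.resize(a[140:355,225:405],None,fx=3,fy=2.7,interpolation=cv2.INTER_CUBIC),alpha=1.6))
z=.0877+.0126
M=c['M']
T=np.array([[.05,.0349,0],[.05,-.0349,0],[-.05,.0349,0],[-.05,-.0349,0]])
yaw=np.arctan2(M[1,0],M[0,0]);cs,s=np.cos(yaw),np.sin(yaw)
W=np.c_[p[0]+cs*T[:,0]-s*T[:,1],p[1]+s*T[:,0]+cs*T[:,1],[z]*4]
print(proj(c,W))
E
```

```text
[[239.92065601 159.00016189]
 [392.92512384 158.93121991]
 [251.41195502 344.91105394]
 [381.24389867 344.87031744]]
```

View pics/z8.png

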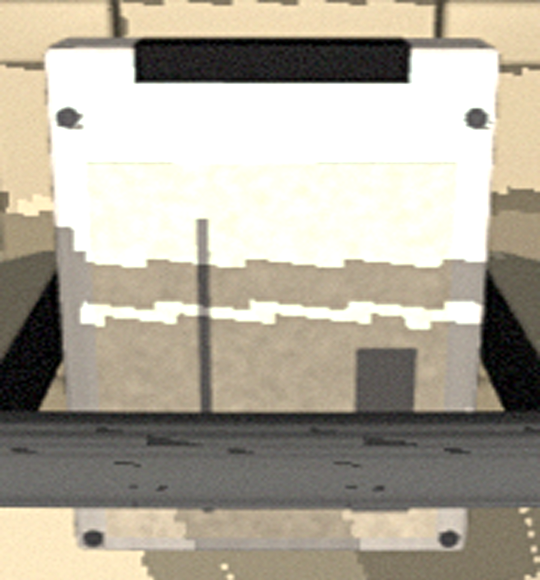

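Emit:
{"op": "send_rows", "data": {
  "targets": [
    [-1,[0,0,0],0.042],
    [-1,[0,0,0],0.041],
    [-1,[-2,20,0],0],
    [-1,[-4,35,0],0],
    [-1,[-4,35,0],0],
    [-1,[-4,35,0],0],
    [-1,[-4,35,0],0],
    [-1,[-3,20,0],0],
    [-1,[-0.5,6.8,0],0],
    [-1,[0,0,0],0],
    [-1,[0,0,0],0]
  ]
}}

```text
t: 10.45
tool_pos: [0.5344, 0.1054, 0.0878]
orientation: [-3.141, -0.044, 0.001]
force: [0.5, -0.2, -2.1]
opening: 0.0696
```

```bash
python3 - <<'E'
from h import *
c=snap('wrist','w6.png'); p,M,s=tcp(); print(p,np.arctan2(M[1,0],M[0,0]),s['t'],s['opening'],M[:,2].round(4),s['force'])
np.savez('w6.npz',**{k:c[k] for k in c},p=p,M=M)
a=cv2.imread('pics/w6.png')
cv2.imwrite('pics/z9.png',cv2.convertScaleAbs(cv2.resize(a[130:380,215:415],None,fx=3,fy=2.4,interpolation=cv2.INTER_CUBIC),alpha=2))
E
```

```text
[0.5344947  0.10573614 0.08790141] 0.028577297650607594 10.5 0.06951904755076768 [-3.e-04  4.e-04 -1.e+00] [-1.24447622  0.44589377 -2.82056237]
```

View pics/z9.png

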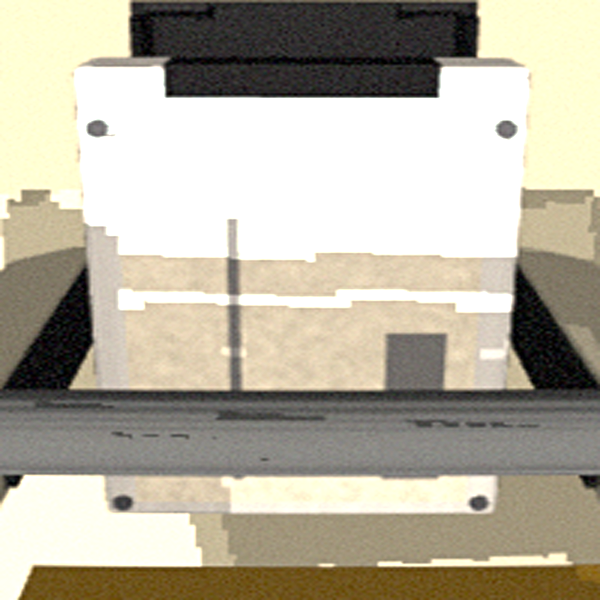

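```bash
python3 - <<'E'
from h import *
c=dict(np.load('w6.npz'))
g=lambda u,v:(215+u/3,130+v/2.4)
print(toz(c,[g(130,3),g(478,3)],.014), 'drive front/rear',toz(c,[g(76,65),g(530,65),g(108,510),g(494,510)],.1005))
E
```

```text
[[0.58983385 0.1469673  0.014     ]
 [0.59204907 0.06636553 0.014     ]] drive front/rear [[0.58382982 0.14116471 0.1005    ]
 [0.58571582 0.07258904 0.1005    ]
 [0.48493677 0.13878904 0.1005    ]
 [0.48686139 0.07012456 0.1005    ]]
```

Emit:
{"op": "send_rows", "data": {
  "targets": [
    [-1,[0,0,15],0],
    [-1,[0,0,20],0],
    [-1,[0,0,20],0],
    [-1,[0,0,12],0],
    [-1,[0,0,5],0],
    [-1,[0,0,0],0],
    [-1,[0,0,0],0]
  ]
}}

```text
t: 11.2
tool_pos: [0.5352, 0.1049, 0.0168]
orientation: [-3.141, -0.044, -0.002]
force: [-0.0, 0.5, -2.0]
opening: 0.0694
```

Emit:
{"op": "send_rows", "data": {
  "targets": [
    [-1,[0,0,2],0],
    [-1,[0,0,2],0],
    [-1,[0,0,2],0],
    [-1,[0,0,0],0]
  ]
}}

```text
t: 11.6
tool_pos: [0.5344, 0.1046, 0.01]
orientation: [3.141, 0.044, -0.0]
force: [-0.6, -0.2, -2.9]
opening: 0.0693
```

Emit:
{"op": "send_rows", "data": {
  "targets": [
    [-1,[0,0,1],0],
    [-1,[0,0,1],0],
    [-1,[0,0,0],0]
  ]
}}

```text
t: 11.9
tool_pos: [0.5344, 0.1047, 0.008]
orientation: [-3.141, -0.044, 0.0]
force: [0.5, -0.4, -1.5]
opening: 0.0696
```

```bash
python3 - <<'E'
from h import *
c=snap('wrist','w7.png'); p,M,s=tcp(); print(p,np.arctan2(M[1,0],M[0,0]),s['t'],s['opening'],M[:,2].round(4),s['force'],s['wrist_torque'])
E
```

```text
[0.53444952 0.10468575 0.00802735] 0.0278253867293537 11.95 0.0694714161979824 [-2.e-04 -0.e+00 -1.e+00] [-0.75975949  0.4158642  -2.19588174] [ 0.00619427  0.03923363 -0.01324916]
```

View pics/w7.png

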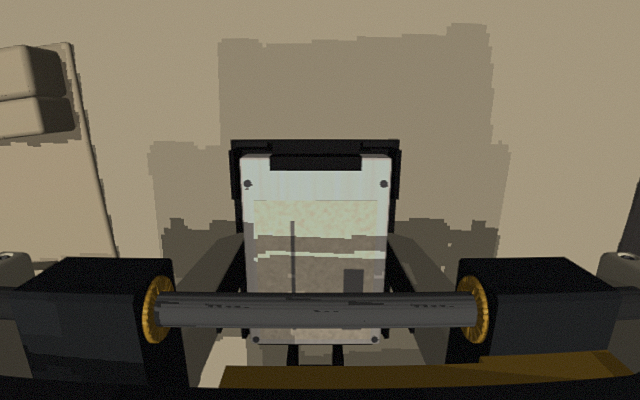

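Emit:
{"op": "send_rows", "data": {
  "targets": [
    [-1,[0,0,1],0],
    [-1,[0,0,0],0]
  ]
}}

```text
t: 12.15
tool_pos: [0.5345, 0.1047, 0.007]
orientation: [3.141, 0.044, -0.0]
force: [-0.4, -0.2, -2.2]
opening: 0.0692
```

Emit:
{"op": "send_rows", "data": {
  "targets": [
    [-1,[0,0,0.7],0],
    [-1,[0,0,0],0]
  ]
}}

```text
t: 12.35
tool_pos: [0.5346, 0.1047, 0.0067]
orientation: [3.141, 0.044, 0.0]
force: [-2.1, -0.2, 1.0]
opening: 0.0692
```

Emit:
{"op": "send_rows", "data": {
  "targets": [
    [1,[0,0,0],0],
    [1,[0,0,0],0],
    [1,[0,0,0],0],
    [1,[0,0,0],0],
    [1,[0,0,-10],0],
    [1,[0,0,-20],0],
    [1,[0,0,-30],0],
    [1,[0,0,-30],0],
    [1,[-20,0,-30],0],
    [1,[-30,0,-30],0],
    [1,[-20,0,0],0],
    [1,[0,0,0],0]
  ]
}}

```text
t: 13.55
tool_pos: [0.464, 0.1029, 0.1584]
orientation: [-3.141, -0.044, -0.004]
force: [0.1, -0.6, -0.1]
opening: 0.0926
```

```bash
python3 - <<'E'
from h import *
c=snap('wrist','w8.png'); p,M,s=tcp(); print(p,np.arctan2(M[1,0],M[0,0]),s['t'],s['opening'],M[:,2].round(4),s['force'],s['wrist_torque'])
np.savez('w8.npz',**{k:c[k] for k in c},p=p,M=M)
a=cv2.imread('pics/w8.png')
cv2.imwrite('pics/z10.png',cv2.convertScaleAbs(cv2.resize(a[50:240,250:380],None,fx=4,fy=3,interpolation=cv2.INTER_CUBIC),alpha=2.2))
E
```

```text
[0.46460789 0.10284119 0.15751529] 0.028097096890244616 13.6 0.09319075414134197 [ 2.1e-03  2.0e-04 -1.0e+00] [ 0.3654836   0.08123555 -0.80874807] [ 0.04526046 -0.00695392  0.02815941]
```

View pics/z10.png

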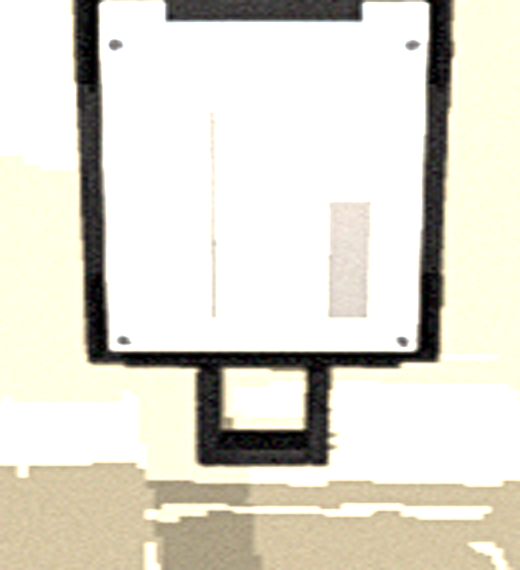

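View pics/w8.png

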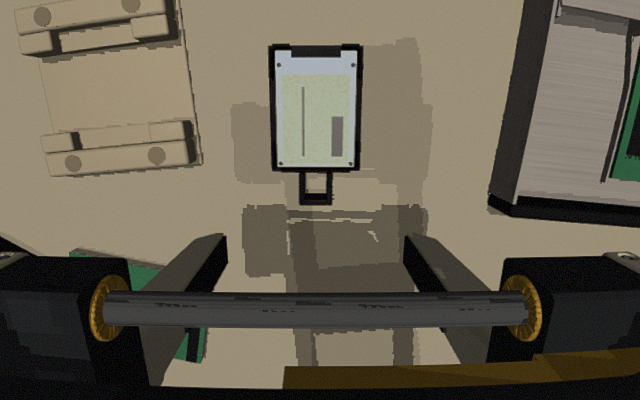

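```bash
python3 - <<'E'
from fit import *
c=dict(np.load('w8.npz')); g=lambda u,v:(250+u/4,50+v/3)
P=toz(c,[g(200,463),g(327,463),g(197,368),g(330,368)],.028);print(P.round(4))
print(toz(c,[g(89,360),g(438,360)],.002).round(4))
print('drive',*fitpose(c,[g(98,2),g(428,2),g(418,350),g(106,350)],[[.05,.0349,.019],[.05,-.0349,.019],[-.05,-.0349,.019],[-.05,.0349,.019]],[.55,.29,.08]))
E
```

```text
[[0.4519 0.1168 0.028 ]
 [0.4527 0.0881 0.028 ]
 [0.4809 0.118  0.028 ]
 [0.4817 0.0886 0.028 ]]
[[0.478  0.145  0.002 ]
 [0.4804 0.0614 0.002 ]]
drive [0.53458307 0.10499964 0.02643513] [[-0.18740832 -0.599617  ]
 [ 0.11746514 -0.49803223]
 [-0.46574713  0.66736657]
 [ 0.53980815  0.56501279]]
```

Emit:
{"op": "send_rows", "data": {
  "targets": [
    [0.3,[2,0,10],0],
    [0.3,[0,0,30],0],
    [0.3,[0,0,40],0],
    [0.3,[0,0,40],0],
    [0.3,[0,0,20],0],
    [0.3,[0,0,10],0],
    [0.3,[0,0,0],0],
    [0.3,[0,0,0],0]
  ]
}}

```text
t: 14.4
tool_pos: [0.4674, 0.1028, 0.0069]
orientation: [-3.141, -0.043, -0.001]
force: [0.2, -0.1, -0.2]
opening: 0.0602
```

```bash
python3 - <<'E'
from h import *
c=snap('wrist','w9.png'); p,M,s=tcp(); print(p,np.arctan2(M[1,0],M[0,0]),s['t'],s['opening'],M[:,2].round(4),s['force'])
E
```

```text
[0.46790218 0.10290628 0.00756419] 0.02769368373209658 14.45 0.06047356027960345 [ 1.9e-03  2.0e-04 -1.0e+00] [-0.0849417  -0.59880662 -0.92035819]
```

View pics/w9.png

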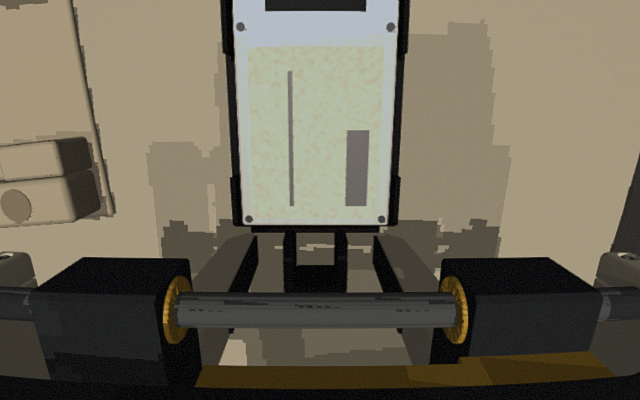

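Fingers straddle the loop (cols 285–347) centrally. Grip and lift a little.

Emit:
{"op": "send_rows", "data": {
  "targets": [
    [-1,[0,0,0],0],
    [-1,[0,0,0],0],
    [-1,[0,0,0],0],
    [-1,[0,0,0],0],
    [-1,[0,0,0],0],
    [-1,[0,0,-2],0],
    [-1,[0,0,-4],0],
    [-1,[0,0,-4],0],
    [-1,[0,0,0],0],
    [-1,[0,0,0],0]
  ],
  "newtons": 60
}}

```text
t: 15.45
tool_pos: [0.4666, 0.1028, 0.0165]
orientation: [-3.141, -0.044, -0.0]
force: [-0.1, 0.1, -3.4]
opening: 0.0294
```

```bash
python3 - <<'E'
from h import *
c=snap('wrist','w10.png'); p,M,s=tcp(); print(p,np.arctan2(M[1,0],M[0,0]),s['t'],s['opening'],M[:,2].round(4),s['force'],s['wrist_torque'])
snap('scene','s10.png')
a=cv2.imread('pics/s10.png')
cv2.imwrite('pics/z11.png',cv2.resize(a[160:270,290:430],None,fx=5,fy=5,interpolation=cv2.INTER_CUBIC))
E
```

```text
[0.46648961 0.10279006 0.01637064] 0.02780741987848688 15.5 0.02953751340186211 [-1.e-04 -0.e+00 -1.e+00] [-0.67574192  0.62542283 -3.72576261] [0.01981381 0.22483219 0.00106771]
```

View pics/w10.png

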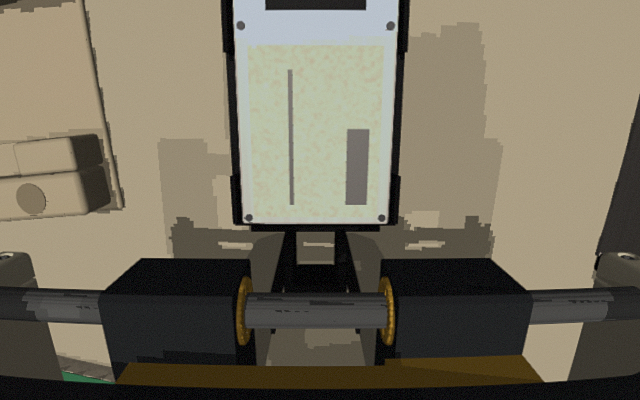

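View pics/z11.png

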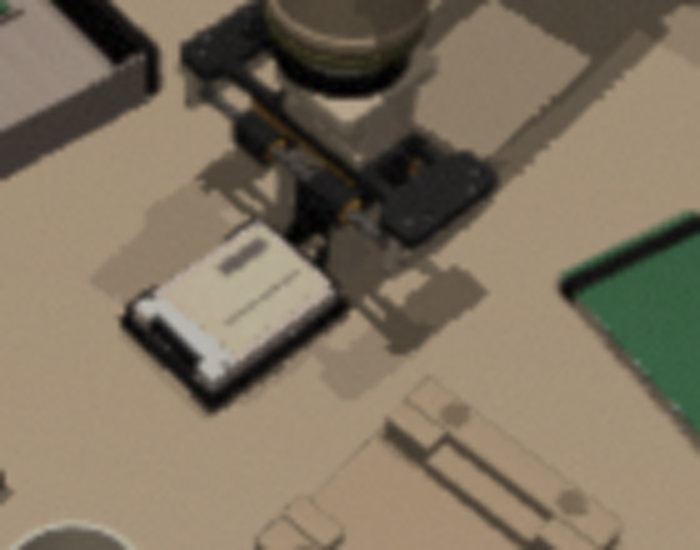

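Emit:
{"op": "send_rows", "data": {
  "targets": [
    [-1,[0,0,-10],0],
    [-1,[0,0,-15],0],
    [-1,[0,0,-20],0],
    [-1,[0,0,-20],0.02],
    [-1,[0,0,-10],0.03],
    [-1,[0,0,0],0.033],
    [-1,[1,8,0],0],
    [-1,[3,16,0],0],
    [-1,[4,25,0],0],
    [-1,[4,25,0],0],
    [-1,[4,28,0],0]
  ]
}}

```text
t: 16.65
tool_pos: [0.4765, -0.0011, 0.0913]
orientation: [3.14, -0.084, -0.001]
force: [1.1, -0.3, -3.4]
opening: 0.0295
```

Emit:
{"op": "send_rows", "data": {
  "targets": [
    [-1,[4,28,0],0],
    [-1,[4,28,0],0],
    [-1,[4,27,0],0],
    [-1,[4,25,0],0],
    [-1,[3,16,0],0],
    [-1,[1,8.9,0],0],
    [-1,[0,0,0],0],
    [-1,[0,0,0],0]
  ]
}}

```text
t: 17.45
tool_pos: [0.4893, -0.133, 0.0912]
orientation: [-3.14, 0.086, 0.001]
force: [0.2, 0.3, -2.9]
opening: 0.0292
```

```bash
python3 - <<'E'
from h import *
c=snap('wrist','w11.png'); p,M,s=tcp(); print(p,np.arctan2(M[1,0],M[0,0]),s['t'],s['opening'],M[:,2].round(4),s['force'],s['wrist_torque'])
np.savez('w11.npz',**{k:c[k] for k in c},p=p,M=M)
c=snap('top','t11.png')
np.savez('t11.npz',**{k:c[k] for k in c},p=p,M=M)
a=cv2.imread('pics/t11.png')
cv2.imwrite('pics/z12.png',cv2.convertScaleAbs(cv2.resize(a[130:240,350:470],None,fx=5,fy=5,interpolation=cv2.INTER_CUBIC),alpha=1.5))
E
```

```text
[ 0.48937162 -0.13282933  0.0912496 ] -0.05442350930967021 17.5 0.029897595344405486 [-5.e-04  6.e-04 -1.e+00] [-0.4810613   0.0437862  -4.57397971] [0.03035329 0.19514442 0.01651767]
```

View pics/w11.png

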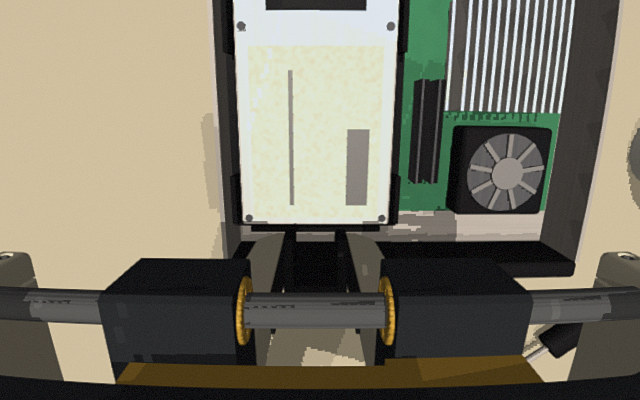

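View pics/z12.png

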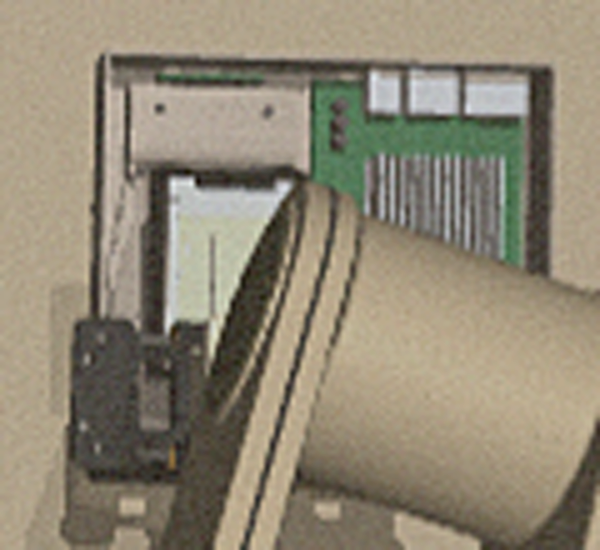

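```bash
python3 - <<'E'
from h import *
c=dict(np.load('t11.npz')); g=lambda u,v:(350+u/5,130+v/5)
print('drive front edge',toz(c,[g(165,178),g(300,180)],.103).round(4))
print('caddy left front',toz(c,[g(150,172)],.098).round(4))
print('lip rows',toz(c,[g(130,160),g(130,167),g(130,174)],.027).round(4))
print('bridge far edge',toz(c,[g(130,85),g(310,87)],.029).round(4), 'case far outer top',toz(c,[g(100,55),g(550,68)],.045).round(4))
print('screws',toz(c,[g(160,108),g(267,112)],.029).round(4))
c=dict(np.load('w1.npz'))
print('w1 bridge far', toz(c,[(250+105/5,70/5),(250+595/5,90/5)],.029).round(4))
E
python3 - <<'E'
import cv2
a=cv2.imread('pics/s10.png')
cv2.imwrite('pics/z13.png',cv2.convertScaleAbs(cv2.resize(a[125:215,215:330],None,fx=6,fy=6,interpolation=cv2.INTER_CUBIC),alpha=1.3))
E
```

```text
drive front edge [[ 0.6073 -0.1023  0.103 ]
 [ 0.6043 -0.1728  0.103 ]]
caddy left front [[ 0.6113 -0.0953  0.098 ]]
lip rows [[ 0.6277 -0.0949  0.027 ]
 [ 0.6238 -0.0948  0.027 ]
 [ 0.6198 -0.0947  0.027 ]]
bridge far edge [[ 0.6698 -0.0961  0.029 ]
 [ 0.6659 -0.1969  0.029 ]] case far outer top [[ 0.6842 -0.0778  0.045 ]
 [ 0.6702 -0.3262  0.045 ]]
screws [[ 0.6563 -0.1124  0.029 ]
 [ 0.6524 -0.1723  0.029 ]]
w1 bridge far [[ 0.6708 -0.0972  0.029 ]
 [ 0.6631 -0.1994  0.029 ]]
```

View pics/z13.png

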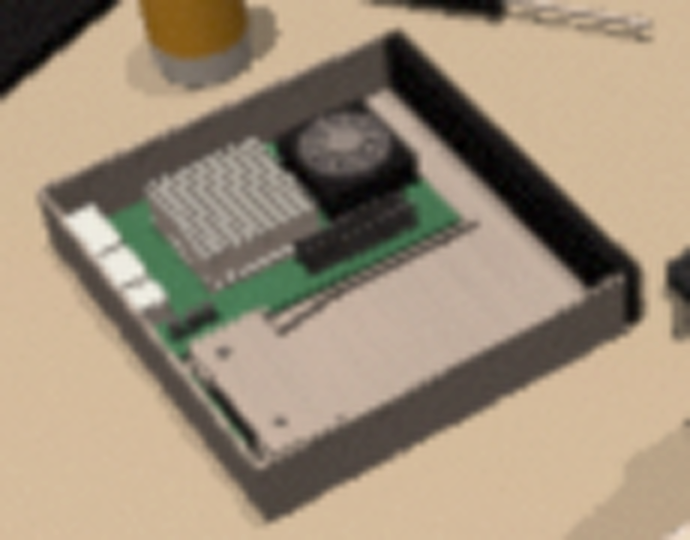

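Emit:
{"op": "send_rows", "data": {
  "targets": [
    [-1,[0,0.8,6],0],
    [-1,[0,0,12],0],
    [-1,[0,0,15],0],
    [-1,[0,0,15],0],
    [-1,[0,0,10],0],
    [-1,[0,0,6],0],
    [-1,[0,0,4],0],
    [-1,[0,0,4],0],
    [-1,[0,0,3],0],
    [-1,[0,0,0],0]
  ]
}}

```text
t: 18.55
tool_pos: [0.4895, -0.1345, 0.0163]
orientation: [-3.14, 0.087, 0.0]
force: [0.2, 0.2, -3.9]
opening: 0.0294
```

Emit:
{"op": "send_rows", "data": {
  "targets": [
    [-1,[0,0,2],0],
    [-1,[0,0,1],0],
    [-1,[0,0,0],0]
  ]
}}

```text
t: 18.85
tool_pos: [0.4895, -0.1345, 0.0135]
orientation: [3.14, -0.087, 0.0]
force: [0.2, -0.3, -2.7]
opening: 0.0301
```

```bash
python3 - <<'E'
from h import *
c=snap('wrist','w12.png'); p,M,s=tcp(); print(p,np.arctan2(M[1,0],M[0,0]),s['t'],s['opening'],M[:,2].round(4),s['force'],s['wrist_torque'])
np.savez('w12.npz',**{k:c[k] for k in c},p=p,M=M)
snap('scene','s12.png')
a=cv2.imread('pics/s12.png')
cv2.imwrite('pics/z14.png',cv2.convertScaleAbs(cv2.resize(a[115:225,205:345],None,fx=5,fy=5,interpolation=cv2.INTER_CUBIC),alpha=1.3))
E
```

```text
[ 0.48954018 -0.13455428  0.01351073] -0.05518837229660387 18.9 0.029941740995884536 [ 1.e-04 -1.e-04 -1.e+00] [ 0.47301441 -0.3554321  -3.76532459] [0.02262781 0.22102323 0.04504974]
```

View pics/w12.png

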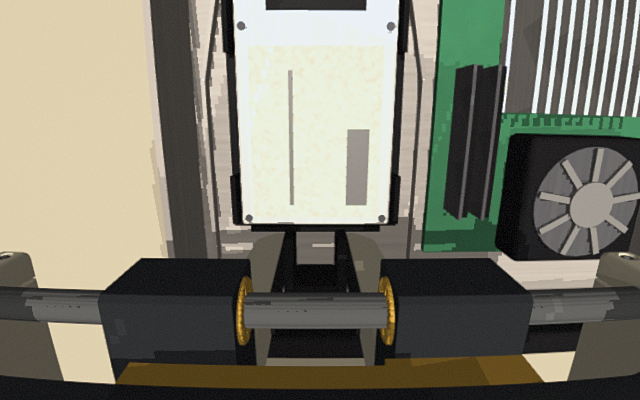

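View pics/z14.png

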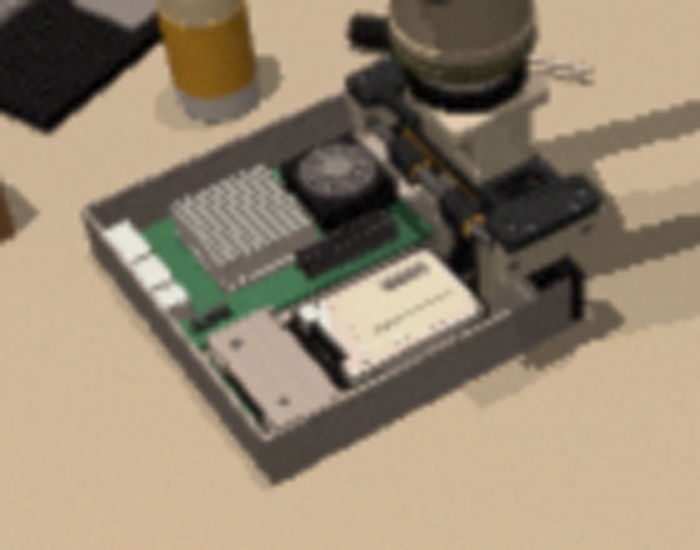

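Emit:
{"op": "send_rows", "data": {
  "targets": [
    [-1,[0,0,1.5],0],
    [-1,[0,0,1],0],
    [-1,[0,0,0],0]
  ]
}}

```text
t: 19.25
tool_pos: [0.4893, -0.1345, 0.0107]
orientation: [-3.14, 0.087, 0.001]
force: [0.4, 0.2, -3.8]
opening: 0.0293
```

Emit:
{"op": "send_rows", "data": {
  "targets": [
    [-1,[0,0,0.7],0],
    [-1,[0,0,0],0]
  ]
}}

```text
t: 19.45
tool_pos: [0.4895, -0.1346, 0.0102]
orientation: [3.14, -0.087, 0.0]
force: [-0.1, -0.4, -2.0]
opening: 0.03
```

Emit:
{"op": "send_rows", "data": {
  "targets": [
    [-1,[3,-0.3,0.2],0],
    [-1,[5,-0.2,0],0],
    [-1,[5,0,0],0],
    [-1,[5,0,0],0],
    [-1,[0,0,0],0]
  ]
}}

```text
t: 19.95
tool_pos: [0.5085, -0.1351, 0.0102]
orientation: [3.14, -0.086, 0.001]
force: [0.0, 0.1, -2.6]
opening: 0.0292
```

```bash
python3 - <<'E'
from h import *
c=snap('wrist','w13.png'); p,M,s=tcp(); print(p,np.arctan2(M[1,0],M[0,0]),s['t'],s['opening'],M[:,2].round(4),s['force'],s['wrist_torque'])
snap('scene','s13.png')
a=cv2.imread('pics/s13.png')
cv2.imwrite('pics/z15.png',cv2.convertScaleAbs(cv2.resize(a[145:220,225:325],None,fx=7,fy=7,interpolation=cv2.INTER_CUBIC),alpha=1.3))
E
```

```text
[ 0.50806343 -0.13507049  0.01006395] -0.05500614505664898 20.0 0.029517010264536545 [ 3.e-04 -1.e-04 -1.e+00] [ 0.53230724  0.01863085 -2.60023791] [0.04370646 0.00309107 0.01741902]
```

View pics/w13.png

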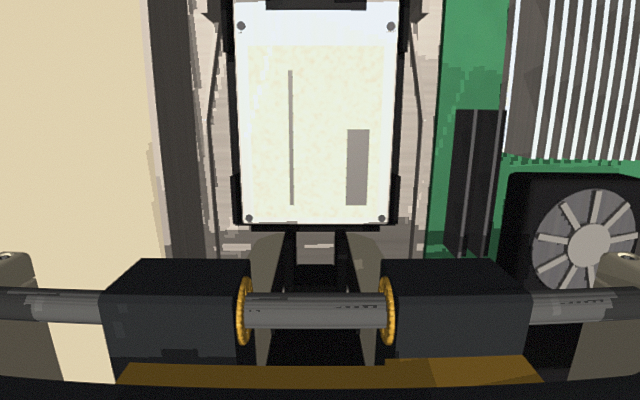

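View pics/z15.png

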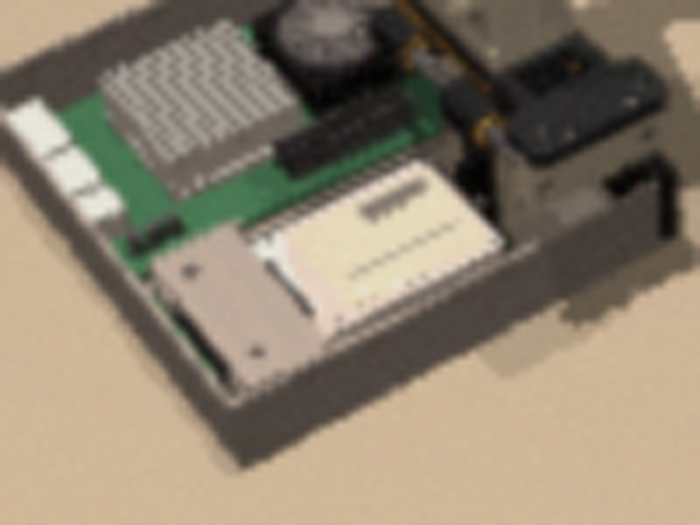

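Emit:
{"op": "send_rows", "data": {
  "targets": [
    [-1,[4,0,0],0],
    [-1,[4,0,0],0],
    [-1,[4,0,0],0],
    [-1,[0,0,0],0]
  ]
}}

```text
t: 20.45
tool_pos: [0.5202, -0.1358, 0.0102]
orientation: [3.14, -0.087, 0.001]
force: [0.7, -0.6, -2.8]
opening: 0.0294
```

Emit:
{"op": "send_rows", "data": {
  "targets": [
    [-1,[4,0,0],0],
    [-1,[4,0,0],0],
    [-1,[3,0,0],0],
    [-1,[0,0,0],0]
  ]
}}

```text
t: 20.85
tool_pos: [0.5311, -0.1363, 0.0101]
orientation: [3.14, -0.087, 0.001]
force: [0.2, 0.2, -2.9]
opening: 0.0294
```

Emit:
{"op": "send_rows", "data": {
  "targets": [
    [-1,[3,0,0],0],
    [-1,[2,0,0],0],
    [-1,[0,0,0],0]
  ]
}}

```text
t: 21.15
tool_pos: [0.5358, -0.1366, 0.0101]
orientation: [3.14, -0.087, 0.001]
force: [-0.4, 1.2, -2.0]
opening: 0.0298
```

Emit:
{"op": "send_rows", "data": {
  "targets": [
    [-1,[2,0,0],0],
    [-1,[1,0,0],0],
    [-1,[0,0,0],0]
  ]
}}

```text
t: 21.45
tool_pos: [0.5387, -0.1368, 0.0101]
orientation: [3.14, -0.087, 0.0]
force: [-0.1, 0.4, -1.4]
opening: 0.0296
```

Emit:
{"op": "send_rows", "data": {
  "targets": [
    [-1,[1,0,0],0],
    [-1,[1,0,0],0],
    [-1,[0,0,0],0]
  ]
}}

```text
t: 21.75
tool_pos: [0.5392, -0.1367, 0.0098]
orientation: [-3.14, 0.087, 0.005]
force: [-7.8, 0.8, 2.8]
opening: 0.0295
```

Emit:
{"op": "send_rows", "data": {
  "targets": [
    [-1,[1,0,0],0],
    [-1,[0,0,0],0]
  ]
}}

```text
t: 21.95
tool_pos: [0.5392, -0.1367, 0.0098]
orientation: [-3.14, 0.087, 0.008]
force: [-13.0, 1.6, 6.8]
opening: 0.0295
```

Emit:
{"op": "send_rows", "data": {
  "targets": [
    [-1,[-1.5,0,0],0],
    [-0.2,[0,0,0],0],
    [0.1,[0,0,0],0],
    [0.1,[0,0,0],0],
    [0.1,[0,0,-5],0],
    [0.1,[0,0,-15],0],
    [0.1,[0,0,-30],0],
    [0.1,[0,0,-40],0],
    [0.1,[0,0,-40],0],
    [0.1,[-10,0,-30],0],
    [0.1,[-10,0,0],0],
    [0.1,[0,0,0],0]
  ]
}}

```text
t: 23.15
tool_pos: [0.5201, -0.136, 0.1719]
orientation: [3.139, -0.087, 0.004]
force: [-0.7, 0.5, -0.0]
opening: 0.0513
```

```bash
python3 - <<'E'
from h import *
c=snap('wrist','w14.png'); p,M,s=tcp(); print(p,np.arctan2(M[1,0],M[0,0]),s['t'],s['opening'],M[:,2].round(4),s['force'],s['wrist_torque'])
np.savez('w14.npz',**{k:c[k] for k in c},p=p,M=M)
a=cv2.imread('pics/w14.png')
cv2.imwrite('pics/z16.png',cv2.convertScaleAbs(cv2.resize(a[0:240,220:420],None,fx=3.5,fy=2.5,interpolation=cv2.INTER_CUBIC),alpha=1.6))
snap('scene','s14.png')
a=cv2.imread('pics/s14.png')
cv2.imwrite('pics/z17.png',cv2.convertScaleAbs(cv2.resize(a[145:220,225:325],None,fx=7,fy=7,interpolation=cv2.INTER_CUBIC),alpha=1.3))
E
```

```text
[ 0.51966411 -0.13564726  0.17033038] -0.05543458738040075 23.2 0.051264598531787525 [ 6.e-04 -1.e-04 -1.e+00] [ 0.65396804 -0.78849856 -0.24239178] [0.05874328 0.06115498 0.02152145]
```

View pics/z16.png

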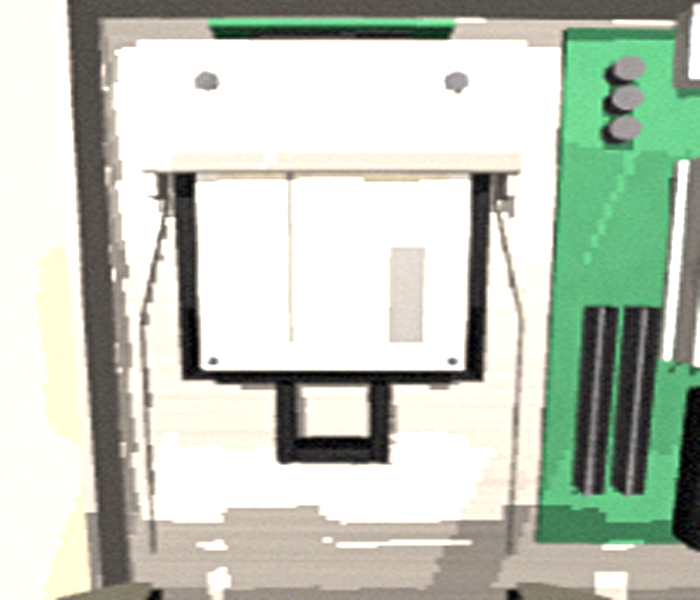

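View pics/z17.png

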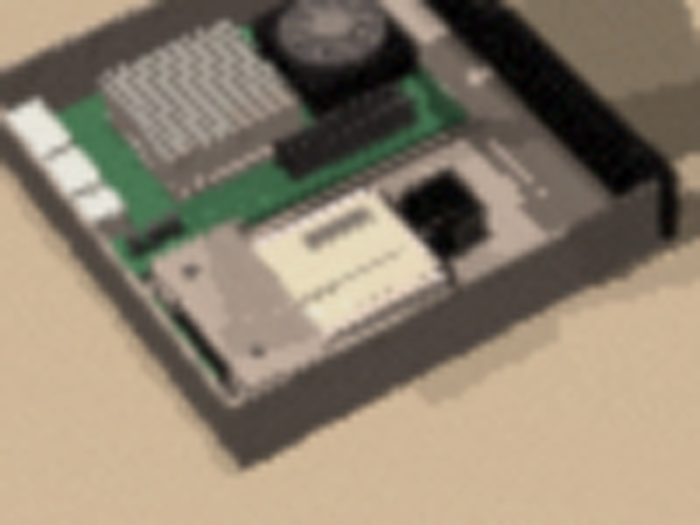

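```bash
python3 - <<'E'
from h import *
c=dict(np.load('w14.npz')); g=lambda u,v:(220+u/3.5,v/2.5)
ax=np.array([np.cos(.055),-np.sin(.055),0]); n=np.array([np.sin(.055),np.cos(.055),0])
for nm,pt,z in [('lip low L',g(148,172),.027),('lip low R',g(520,178),.027),('drive rearL',g(202,370),.022),('drive rearR',g(468,370),.022),('plate rearL',g(184,380),.004),('plate rearR',g(482,380),.004),('loop rear L',g(278,460),.031),('loop rear R',g(388,460),.031),('screwL',g(206,81),.029),('screwR',g(456,81),.029),('bridge far',g(340,42),.029),('cageL',g(172,200),.01),('cageR',g(498,200),.01)]:
    P=toz(c,[pt],z)[0]; print(nm,P[:2].round(4),'along',((P@ax)*1000).round(1),'across',((P@n)*1000).round(1))
E
```

```text
lip low L [ 0.6287 -0.0957] along 633.0 across -61.0
lip low R [ 0.6215 -0.1877] along 630.9 across -153.3
drive rearL [ 0.5589 -0.1031] along 563.7 across -72.2
drive rearR [ 0.5549 -0.1733] along 563.6 across -142.5
plate rearL [ 0.5534 -0.0956] along 557.9 across -65.1
plate rearR [ 0.5488 -0.179 ] along 557.8 across -148.6
loop rear L [ 0.5256 -0.1214] along 531.5 across -92.3
loop rear R [ 0.524  -0.1503] along 531.5 across -121.3
screwL [ 0.657  -0.1125] along 662.2 across -76.2
screwR [ 0.6536 -0.1728] along 662.1 across -136.6
bridge far [ 0.6675 -0.1455] along 674.5 across -108.6
cageL [ 0.6205 -0.0988] along 625.0 across -64.5
cageR [ 0.6157 -0.1844] along 624.9 across -150.3
```

Emit:
{"op": "send_rows", "data": {
  "targets": [
    [-1,[-14.5,0,5],0],
    [-1,[0,0,30],0],
    [-1,[0,0,40],0],
    [-1,[0,0,40],0],
    [-1,[0,0,25],0],
    [-1,[0,0,18],0],
    [-1,[0,0,0],0],
    [-1,[4,0,0],0],
    [-1,[3,0,0],0],
    [-1,[2,0,0],0],
    [-1,[0,0,0],0]
  ],
  "newtons": 20
}}

```text
t: 24.35
tool_pos: [0.5144, -0.1356, 0.0131]
orientation: [3.14, -0.086, -0.001]
force: [-6.4, -0.2, 3.6]
opening: 0.0003
```

Emit:
{"op": "send_rows", "data": {
  "targets": [
    [-1,[2,0,0],0],
    [-1,[0,0,0],0]
  ]
}}

```text
t: 24.55
tool_pos: [0.5145, -0.1356, 0.0129]
orientation: [-3.14, 0.086, 0.008]
force: [-15.9, 0.1, 11.6]
opening: 0.0005
```

Emit:
{"op": "send_rows", "data": {
  "targets": [
    [-1,[2,0,0],0],
    [-1,[0,0,0],0]
  ]
}}

```text
t: 24.75
tool_pos: [0.5145, -0.1356, 0.0126]
orientation: [-3.14, 0.086, 0.014]
force: [-25.8, 1.0, 19.5]
opening: 0.0003
```

Emit:
{"op": "send_rows", "data": {
  "targets": [
    [-1,[-5,0,0],0],
    [-1,[-8,0,0],0],
    [-1,[0,0,-20],0],
    [-1,[0,0,-40],0],
    [-1,[0,0,-40],0],
    [-1,[0,0,-40],0],
    [-1,[0,0,-20],0],
    [-1,[20,0,0],0],
    [-1,[0,0,0],0],
    [-1,[0,0,0],0]
  ]
}}

```text
t: 25.75
tool_pos: [0.5252, -0.1359, 0.1719]
orientation: [-3.14, 0.086, 0.0]
force: [-0.1, 0.8, 0.4]
opening: 0.0002
```

```bash
python3 - <<'E'
from h import *
c=snap('wrist','w15.png'); p,M,s=tcp(); print(p,s['t'],s['force'])
np.savez('w15.npz',**{k:c[k] for k in c},p=p,M=M)
a=cv2.imread('pics/w15.png')
cv2.imwrite('pics/z18.png',cv2.convertScaleAbs(cv2.resize(a[0:240,220:420],None,fx=3.5,fy=2.5,interpolation=cv2.INTER_CUBIC),alpha=1.6))
snap('scene','s15.png'); snap('top','t15.png')
E
```

```text
[ 0.5246899  -0.13578982  0.17144222] 25.8 [-0.1206368   0.7211027   0.02425122]
```

View pics/z18.png

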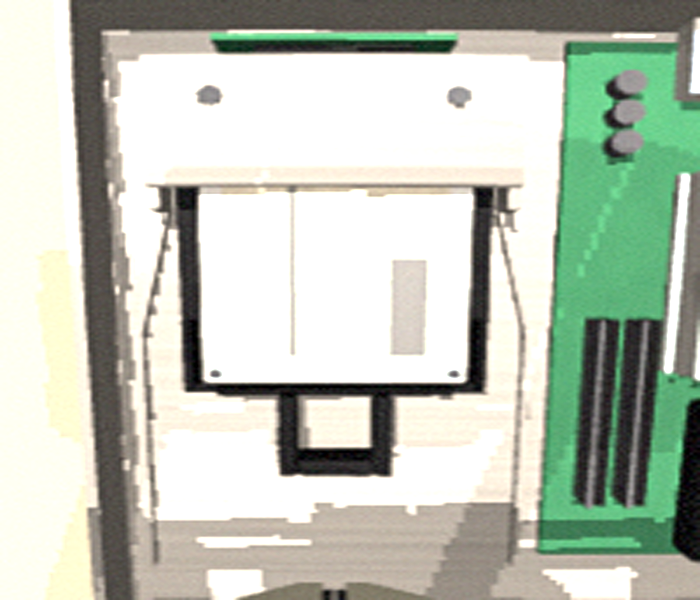

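View pics/s15.png

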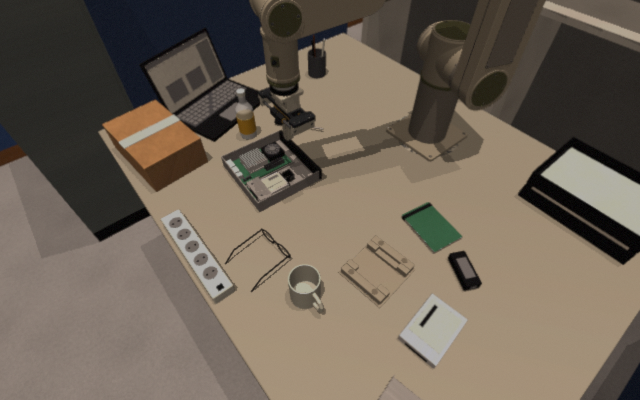

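```bash
python3 - <<'E'
from plant import ticket
print(ticket.close_job())
E
```

```text
the job is handed in; nothing more can be done
None
```

The drive is seated in the caddy, and the loaded caddy is home under the bridge. The job was handed in at about 26 s of the 51 s allowed. `close_job` reported no verdict, so the points below are my own checks.

- **Drive in the caddy:** I gripped the drive by its long sides through the tray's finger trough. I set it in the caddy with the connector towards the open end and let go. In the wrist picture its centre was within about 1 mm of the seat and it lay flat.
- **Caddy into the bay:** I lifted the caddy by its loop, lowered it behind the bridge and slid it in until it stopped (about 13 N). After releasing it I pushed from behind with the fingers shut. It did not move under about 26 N, so I take it to be against the end stops.
- **Last pictures:** The caddy is straight and close to the bay's middle line, the drive lies flat in it, and the gripper was clear of everything. The bystanders look unmoved; I compared them by eye only.
- **One small disagreement:** The position measured in the pictures came out 1–2 mm short of home. That is within the camera calibration error (about 2 mm) and the 4 mm tolerance, and the push test points to fully home.

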